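# Put the tall battery on charge in the hallway cradle

### The job

On the hall console, stand the taller of the two black battery packs upright in the pocket of the charging cradle, right down on the pocket's floor, then swing the cradle's locking lever fully shut over it. Let go of everything.

Things in the scene. Friction and masses are not known exactly. Their poses are not given: they have to be found in the camera images.
- battery: the taller black battery pack, a block 56 (its x) x 38 (its y) x 80 mm tall, grey band low down, about 0.3 kg, standing on the console; origin at the centre of its underside, z up. A smaller pack of the same look (44 x 30 x 46 mm) stands nearby and stays out; either may be the nearer.
- pocket (a point): centre of the pocket's floor in the fixed grey charging cradle, 10 mm above the console. Pocket 72 mm along its x, 54 mm along y, open on top, walls 6 mm thick and 28 mm high above the floor. The battery's 56 mm side goes along x, either way round. The lever's pivot post, 20 mm thick, stands 70 mm from the centre towards -x, to 84 mm above the floor. z up.
- lever (a joint): angle (rad) of the locking lever, a flat bar 16 mm wide swinging level on the pivot post, its underside 84 mm above the pocket floor. 0 = shut: the bar points along the pocket's +x, across the pocket, and stops there. It grows opening clockwise seen from above; at 1.57 it points to the pocket's -y. Starts at 1.2 to 1.6; stays where left; about 1 N at the knob moves it.
- lever_knob (a point): the upright black round knob on the lever's end, 16 mm across, 30 mm tall, to be pinched or pushed; the point is on its axis at half height (15 mm below its top, 15 mm above the bar's top face), 95 mm from the pivot axis.

How it is judged:
On the way, in this order (a step that is already met when the one before it is completed fails the run):
1. the tall battery stands on the floor of the pocket while the lever is still open (horizontal distance between battery and pocket below 0.015 m and z of battery in the frame of pocket below 0.008 m and angle between battery's own z axis and vertical below 0.17 rad and value of joint lever above 0.5 rad), for 0.2 s.
2. the lever is swung shut over it (value of joint lever below 0.17 rad), for 0.2 s.
At the end, for the whole second after the job is handed in: the tall battery stands at rest in the pocket, upright within 10 degrees, within 15 mm of its centre and within 8 mm of its floor, and the lever is within 0.17 rad (10 degrees) of shut (horizontal distance between battery and pocket below 0.015 m and z of battery in the frame of pocket below 0.008 m and angle between battery's own z axis and vertical below 0.17 rad and linear speed of battery below 0.02 m/s and value of joint lever below 0.17 rad); the robot touches nothing.
It also fails if it takes over 51 s, if anything falls off the work surface, if the arm or the gripper's body presses on something with over 40 N, if the wrist force passes 120 N, or if a joint passes its speed limit or range.

### The arm

A 7-joint arm with a two-finger parallel gripper is mounted at the origin on the work surface. World frame = base frame: x ahead of the robot, y to its left, z up, the work surface at z = 0. Lengths are in m, angles in rad, forces in N, time in s.
With the tool pointing down it reaches from about 0.375 to 0.925 m from the base axis. Payload 3.1 kg.
Tool frame: the origin (TCP) lies on the centre line of the jaws, within the pads' length; the fingertips stand 25 mm ahead of it and the grasp point (between the pads) lies 6 mm ahead of it; z points along the fingers, y is the line along which they close (so a half turn about z gives the same grasp; the last joint's range is limited). The gripper opens to 85 mm and grips with 20 to 120 N. Pads are 22 mm wide; open, the fingers measure 114 mm over their backs; the gripper's body (76 mm by 85 mm) begins 54 mm behind the grasp point. The pads swing forward as they close: fully open they stand 13 mm farther back than shut.
Start: joints at [1.159, 0.383, 0.044, 1.598, -0.018, 1.161, -0.05], TCP at [0.201, -0.618, 0.218] pointing down, gripper open.
Joint ranges: [-2.61, 2.61], [-0.41, 2.15], [-1.48, 1.57], [0, 2.5], [-1.57, 4.71], [0.05, 1.97], [-2.85, 2.85]. Speed limits (rad/s): [2.79, 2.79, 3.14, 3.14, 3.14, 3.14, 3.14].

### API

Orientations are given as a rotation vector (axis times angle).
In Python, from cell import arm gives the robot as it stands.
- The arm moves only by the tool drive_effector, called after "Emit:" by a JSON object that holds its "method" and its "body". Schema: {"type":"object","properties":{"steps":{"type":"array","items":{"type":"array","prefixItems":[{"type":"array","items":{"type":"number"},"minItems":3,"maxItems":3},{"type":"array","items":{"type":"number"},"minItems":3,"maxItems":3}],"minItems":2,"maxItems":2},"minItems":1,"maxItems":8},"jaw":{"type":"number"},"only":{"type":"string"},"quiet":{"type":"boolean"},"lines":{"type":"string"}},"required":["steps"],"additionalProperties":false}. steps is a list of rows, 1 to 8 of them, each written [[dx, dy, dz], [rx, ry, rz]]: dx, dy, dz in units of 100 mm, then a rotation vector rx, ry, rz in rad; each row is the pose to reach, as a shift and turn from the pose commanded when the call began, along the tool's axes at that moment; what a row does not reach only later rows make up. A row lasts 1/12 s, in which the tool goes at most 0.0417 m and 0.125 rad, less where a joint would pass 70% of its speed; a pose out of reach is approached as far as the arm can. jaw is the opening from 0.0 (shut) to 1.0 (fully open), set as the call begins (left out keeps the last). The fingers move at their own pace and stop on an object; the grip force is fixed at half the most. Time passes only in rows, so rows that do not move let the fingers close. The tool returns the time, the measured TCP pose, the force, the opening and the grip force at its end. only (a regular expression) keeps the lines of the reply that match it, lines (a string "A,B") keeps lines A to B, and quiet returns only ok. Input that does not fit is refused with a message, and nothing moves.
- arm.get_state(): the state, without advancing time (a new reading comes with each control period).
- arm.snapshot(name): name is "side" or "top"; returns the picture (480x640x3 uint8, red, green, blue); there is no depth.
- arm.get_calibration(name): a dict with "intrinsics" (3x3 intrinsics, pixels), "origin" and "orientation" of the camera in the world. Camera axes: x right, y down, z forward; pixel columns grow to the right and rows downward; lengths in m; the calibration is good to about 2 mm. A picture is of the moment at which its call begins. get_calibration takes no time and is no camera call.
- arm.hand_in(): hands the job in; it is judged then, once.
The state is a dict: "time_s": time; "joint_positions": joint angles; "joint_vel": joint speeds; "tau": joint torques, N m; "position": TCP position; "orientation": TCP orientation; "contact_force": force on the tool from outside, world axes, zero at the start; "ft_torque": the same for the moment, N m; "width": opening from 0.0 (shut) to 1.0 (fully open); "gripper_force": force on a finger pad.
Only numpy, scipy, OpenCV 4.12 (cv2) and the standard library are available. Lean on these libraries where they do the work, as an engineer would, in place of code of your own. Each camera call takes 0.05 s, during which the arm holds its last target. There are 200 camera calls.

## Working session

There is one attempt and no reset: what is moved stays moved. The work goes in short steps, Python scripts to look and compute and a tool call to move; the robot and the scene stay as the last step left them, time stands still between calls to the robot, and variables do not carry over. Pictures are saved under pics/ and viewed, at most 10 in all, crops included, and the job is handed in when it is done.

```bash
ls; mkdir -p pics
```

Run:
```python
from cell import arm
import cv2,numpy as np
np.set_printoptions(precision=4,suppress=True)
for n in("side","top"):
    cv2.imwrite(f"pics/{n}0.png",arm.snapshot(n)[:,:,::-1]); c=arm.get_calibration(n); print(n,c)
s=arm.get_state();print(s)
```

```text
cell.py
pics
side {'intrinsics': array([[577.7906,   0.    , 337.0645],
       [  0.    , 577.7906, 247.0322],
       [  0.    ,   0.    ,   1.    ]]), 'origin': array([ 0.1877, -0.5064,  0.8154]), 'orientation': array([-2.274 ,  0.6841, -0.2938])}
top {'intrinsics': array([[508.952 ,   0.    , 316.8765],
       [  0.    , 508.952 , 232.4679],
       [  0.    ,   0.    ,   1.    ]]), 'origin': array([0.4753, 0.0773, 0.846 ]), 'orientation': array([-2.1608,  2.1505, -0.0849])}
{'time_s': 0.1, 'joint_positions': array([ 1.1592,  0.3838,  0.0438,  1.5994, -0.0179,  1.1612, -0.0499]), 'joint_vel': array([ 0.0001, -0.0007,  0.0002, -0.0028,  0.0005, -0.0017,  0.0003]), 'tau': array([  0.0029, -43.4725,   1.0296, -25.0455,   0.011 ,   0.0054,
        -0.    ]), 'position': array([ 0.2004, -0.6174,  0.2163]), 'orientation': array([-3.1006, -0.4907,  0.0008]), 'contact_force': array([ 0.2708,  0.0634, -0.3724]), 'ft_torque': array([ 0.0034, -0.06  ,  0.0168]), 'gripper_force': 0.0, 'width': 0.9928975211722666}
```

View pics/side0.png

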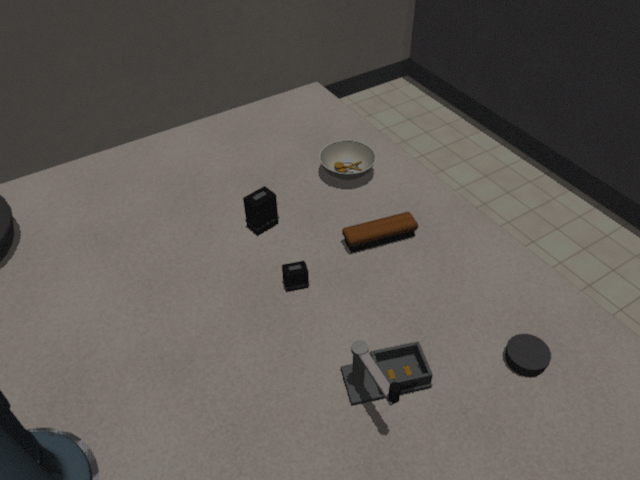

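View pics/top0.png

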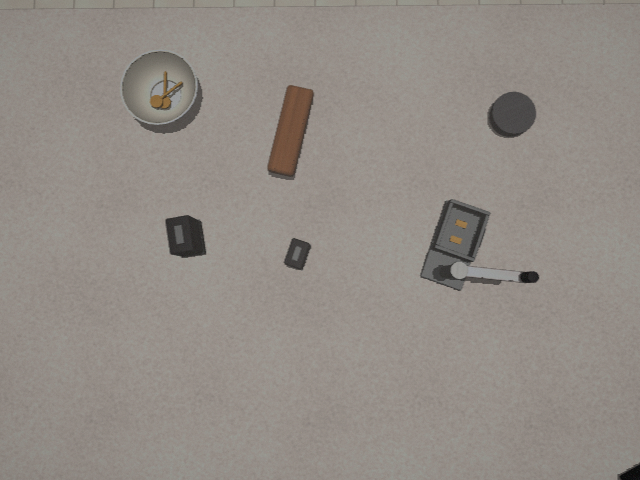

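The side view shows the tall pack at about (261,210), the small pack at (295,276) and the cradle at (400,368) with the lever knob at (393,393). In the top view the tall pack is at (185,236), the small pack at (297,254), the pocket at (460,231), the pivot at (459,270) and the knob at (531,277). I'll enlarge these for corner readings.

Run:
```python
import cv2,numpy as np
def crop(n,x,y,w,h,s):
    im=cv2.imread(f"pics/{n}0.png")[y:y+h,x:x+w]
    im=np.clip(255*(im/255.)**0.5,0,255).astype(np.uint8)
    im=cv2.resize(im,None,fx=s,fy=s,interpolation=cv2.INTER_CUBIC)
    for k in range(0,w,10):
        cv2.line(im,(k*s,0),(k*s,6 if (x+k)%50 else 14),(0,0,255),1)
    for k in range(0,h,10):
        cv2.line(im,(0,k*s),(6 if (y+k)%50 else 14,k*s),(0,0,255),1)
    return im
a=np.hstack([crop("top",160,205,50,60,5),crop("top",415,190,130,110,5)[:300]]) if 0 else None
o=np.zeros((600,800,3),np.uint8)
def put(im,x,y): o[y:y+im.shape[0],x:x+im.shape[1]]=im
put(crop("top",160,210,50,50,6),0,0)      #300x300
put(crop("side",235,180,50,60,5),0,300) #250x300
put(crop("top",415,195,125,100,4),300,0) #500x400 
cv2.imwrite("pics/c1.png",o[:,:])
cv2.imwrite("pics/c2.png",crop("side",335,335,105,75,7))
```

```text
(no output)
```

View pics/c1.png

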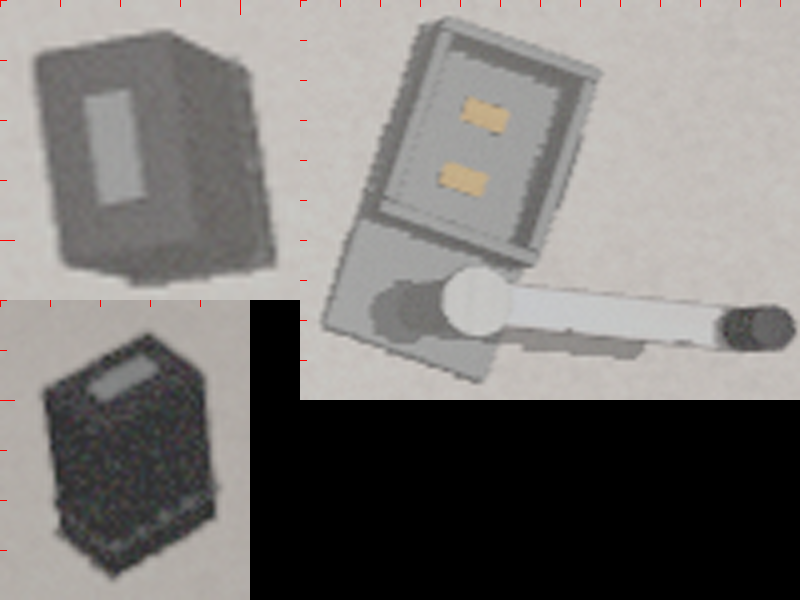

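View pics/c2.png

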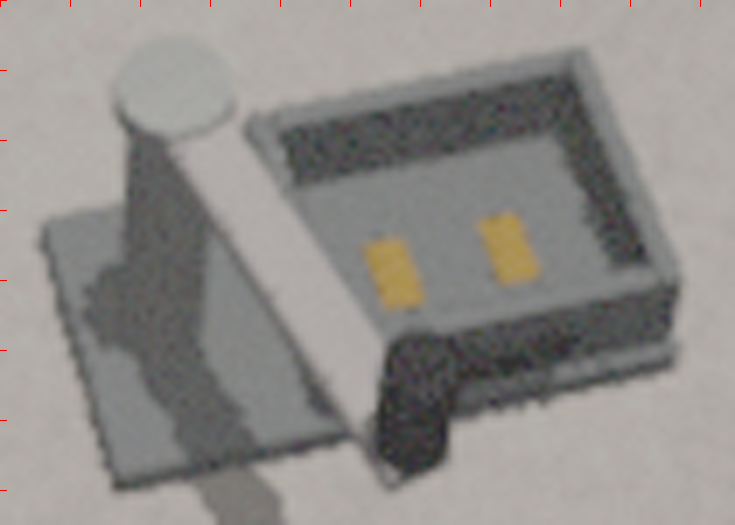

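The crops show the tall pack's top-face corners and label, the pocket rim and its gold contacts, the pivot cap and the knob. I'll triangulate the points common to both views and then fit the known shapes.

Create h.py:
```python
import numpy as np,cv2
from scipy.spatial.transform import Rotation as R
from scipy.optimize import least_squares
from cell import arm
np.set_printoptions(precision=4,suppress=True)
C={n:arm.get_calibration(n) for n in("side","top")}
def P(n):
    c=C[n];r=R.from_rotvec(c["orientation"]).as_matrix().T
    return c["intrinsics"]@np.c_[r,-r@c["origin"]]
def proj(n,X):
    h=np.c_[np.atleast_2d(X),np.ones(len(np.atleast_2d(X)))]@P(n).T; return h[:,:2]/h[:,2:]
def tri(t,s):
    X=cv2.triangulatePoints(P("top"),P("side"),np.array(t,float),np.array(s,float))[:,0];return X[:3]/X[3]
def fit(obs,x0):
    """obs: (cam, local xyz, pixel); unknown x,y,yaw,z"""
    def f(p):
        return np.concatenate([(proj(n,R.from_euler('z',p[2]).apply(l)+[p[0],p[1],p[3]])[0]-u) for n,l,u in obs])
    r=least_squares(f,x0,loss='soft_l1');return r.x,r.fun.reshape(-1,2)
```

Run:
```python
from h import *
T=lambda x,y,s,ox,oy:((x+.5)/s-.5+ox,(y+.5)/s-.5+oy)
bt=lambda x,y:T(x,y,6,160,210); bs=lambda x,y:T(x,y-300,5,235,180)
ct=lambda x,y:T(x-300,y,4,415,195); cs=lambda x,y:T(x,y,7,335,335)
print("label",tri(bt(115,148),bs(124,378)))
print("top corners",tri(bt(35,57),bs(150,335)),tri(bt(65,262),bs(45,390)), tri(bt(167,33),bs(205,375)))
print("contacts",tri(ct(485,115),cs(508,248)),tri(ct(463,180),cs(393,273)))
print("pivot",tri(ct(475,300),cs(175,88)),"knobtop",tri(ct(772,328),cs(422,345)))
print("rim",tri(ct(447,18),cs(250,120)),tri(ct(447,18),cs(585,50)),tri(ct(600,72),cs(680,283)),tri(ct(600,72),cs(585,50)))
```

```text
label [0.552  0.3072 0.0813]
top corners [0.5757 0.3299 0.0772] [0.5232 0.3194 0.0799] [0.582  0.2962 0.0769]
contacts [ 0.5781 -0.1372  0.0112] [ 0.5516 -0.1277  0.0111]
pivot [ 0.4995 -0.1087  0.1021] knobtop [ 0.4899 -0.202   0.1354]
rim [ 0.5713 -0.0994  0.0422] [ 0.6142 -0.1165  0.0372] [ 0.5926 -0.1768  0.0358] [ 0.5788 -0.1526  0.1076]
```

Add to h.py:
```python
def rel(p,yaw):
    """shift and turn (tool axes) from the measured pose to a tool-down pose with tool x at yaw (mod pi)"""
    s=arm.get_state();r0=R.from_rotvec(s["orientation"])
    best=None
    for y in(yaw,yaw+np.pi):
        r1=R.from_euler('z',y)*R.from_euler('x',np.pi)
        v=(r0.inv()*r1).as_rotvec()
        if best is None or np.linalg.norm(v)<np.linalg.norm(best):best=v
    return np.r_[r0.inv().apply(np.array(p)-s["position"]),best]
```

Run:
```python
from h import *
T=lambda x,y,s,ox,oy:((x+.5)/s-.5+ox,(y+.5)/s-.5+oy)
bt=lambda x,y:T(x,y,6,160,210); bs=lambda x,y:T(x,y-300,5,235,180)
ct=lambda x,y:T(x-300,y,4,415,195); cs=lambda x,y:T(x,y,7,335,335)
a,b,h=.028,.019,.08
o=[("top",[a,b,h],bt(35,57)),("top",[-a,b,h],bt(65,262)),("top",[a,-b,h],bt(167,33)),("top",[-a,-b,0],bt(272-132,283)) if 0 else ("top",[a,-b,0],bt(248,70)),
("top",[-a,-b,0],bt(273,265)),("side",[a,b,h],bs(150,335)),("side",[-a,b,h],bs(45,390)),("side",[a,-b,h],bs(205,375)),
("side",[-a,-b,0],bs(112,577)),("side",[a,-b,0],bs(215,517)),("side",[-a,b,0],bs(60,533)),("top",[0,0,h],bt(115,148)),("side",[0,0,h],bs(124,378))]
x,r=fit(o,[.55,.307,.2,0]);print("battery",x,np.abs(r).max(1))
o=[("top",[-.042,.033,.028],ct(383,203))]if 0 else []
o+=[("top",[.042,.033,.028],ct(447,18)),("top",[.042,-.033,.028],ct(600,72)),("top",[-.042,-.033,.028],ct(535,262)),
("side",[-.042,.033,.028],cs(250,120)),("side",[.042,.033,.028],cs(585,50)),("side",[.042,-.033,.028],cs(680,283)),
("top",[0,0,0],ct(474,147.5)),("side",[0,0,0],cs(450.5,260.5)),("top",[-.07,0,.092],ct(475,300)),("side",[-.07,0,.092],cs(175,88))]
x2,r=fit(o,[.5645,-.1325,-.345,.01]);print("pocket",x2,np.abs(r).max(1))
print(rel([.48,0,.22],x[2]),rel([x[0],x[1],.20],x[2]))
```

```text
battery [ 0.5519  0.3083  0.1634 -0.0005] [1.5345 1.9459 0.9196 0.5302 0.7895 1.4584 1.7094 0.6543 1.3833 1.2234
 0.7985 0.3102 0.4479]
pocket [ 0.5651 -0.1325 -0.3494  0.0085] [0.9013 0.739  1.6756 0.8155 0.5335 1.0125 0.444  0.8073 0.4555 0.5979]
[ 0.4566 -0.5009 -0.0026 -0.0024  0.0003  0.1505] [ 0.6202 -0.7719  0.0181 -0.0024  0.0003  0.1505]
```

The rows are not in the units I measure in: shifts go in units of 100 mm. I convert before sending: -0.5 m is -5, 0.46 m is 4.6.

Emit:
{"method": "drive_effector", "body": {"steps": [[[4.6, -5, 0], [0, 0, 0.15]], [[4.6, -5, 0], [0, 0, 0.15]], [[4.6, -5, 0], [0, 0, 0.15]], [[4.6, -5, 0], [0, 0, 0.15]], [[4.6, -5, 0], [0, 0, 0.15]], [[4.6, -5, 0], [0, 0, 0.15]], [[4.6, -5, 0], [0, 0, 0.15]], [[4.6, -5, 0], [0, 0, 0.15]]], "jaw": 1.0}}

```text
time_s: 0.77
position: [0.3396, -0.313, 0.2172]
orientation: [-3.131, -0.257, 0.001]
contact_force: [1.2, -0.4, 0.1]
width: 0.999
gripper_force: 0.0
```

```bash
python3 -c "
from h import *
print(rel([.48,0,.22],.17),rel([.552,.308,.2],.17))"
```

```text
[ 0.1895 -0.286  -0.0028 -0.0003  0.0005 -0.0064] [ 0.3107 -0.5782  0.0172 -0.0003  0.0005 -0.0064]
```

In the tool's units: -0.29 m is -2.9, 0.19 m is 1.9.

Emit:
{"method": "drive_effector", "body": {"steps": [[[1.9, -2.9, 0], [0, 0, 0]], [[1.9, -2.9, 0], [0, 0, 0]], [[1.9, -2.9, 0], [0, 0, 0]], [[1.9, -2.9, 0], [0, 0, 0]], [[1.9, -2.9, 0], [0, 0, 0]], [[1.9, -2.9, 0], [0, 0, 0]], [[1.9, -2.9, 0], [0, 0, 0]], [[1.9, -2.9, 0], [0, 0, 0]]]}}

```text
time_s: 1.43
position: [0.4743, -0.0086, 0.2174]
orientation: [3.131, 0.257, -0.0]
contact_force: [1.3, 0.1, -0.3]
width: 0.999
gripper_force: 0.0
```

```bash
python3 -c "
from h import *
print(rel([.552,.308,.2],.17))"
```

```text
[ 0.1283 -0.2997  0.0172  0.0004  0.0003 -0.0064]
```

In the tool's units: -0.295 m is -2.95, 0.125 m is 1.25.

Emit:
{"method": "drive_effector", "body": {"steps": [[[1.25, -2.95, 0.17], [0, 0, 0]], [[1.25, -2.95, 0.17], [0, 0, 0]], [[1.25, -2.95, 0.17], [0, 0, 0]], [[1.25, -2.95, 0.17], [0, 0, 0]], [[1.25, -2.95, 0.17], [0, 0, 0]], [[1.25, -2.95, 0.17], [0, 0, 0]], [[1.25, -2.95, 0.17], [0, 0, 0]], [[1.25, -2.95, 0.17], [0, 0, 0]]]}}

```text
time_s: 2.1
position: [0.5487, 0.3055, 0.1998]
orientation: [-3.128, -0.262, 0.002]
contact_force: [-1.0, -0.0, 0.3]
width: 1.002
gripper_force: 0.0
```

Emit:
{"method": "drive_effector", "body": {"steps": [[[0, 0, 0], [0, 0, 0]], [[0, 0, 0], [0, 0, 0]], [[0, 0, 0], [0, 0, 0]]]}}

```text
time_s: 2.35
position: [0.5493, 0.2999, 0.1997]
orientation: [3.129, 0.256, -0.002]
contact_force: [0.3, -0.9, -0.3]
width: 1.003
gripper_force: 0.0
```

```bash
python3 -c "
from h import *
print(rel([.552,.308,.062],.17))
cv2.imwrite('pics/t1.png',np.hstack([arm.snapshot('top')[130:350,60:380,::-1],arm.snapshot('side')[100:320,160:480,::-1]]))"
```

```text
[ 0.0042 -0.0077  0.1377  0.0015  0.0015 -0.0065]
```

View pics/t1.png

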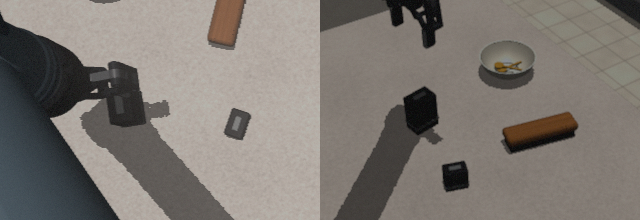

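The gripper hangs over the tall pack (top-view crop near (125,95)) and nothing is in its way, so I descend to it.

Emit:
{"method": "drive_effector", "body": {"steps": [[[0.04, -0.08, 0.8], [0, 0, 0]], [[0.04, -0.08, 0.8], [0, 0, 0]], [[0.04, -0.08, 1.38], [0, 0, 0]], [[0.04, -0.08, 1.38], [0, 0, 0]], [[0.04, -0.08, 1.38], [0, 0, 0]], [[0.04, -0.08, 1.38], [0, 0, 0]], [[0.04, -0.08, 1.38], [0, 0, 0]]]}}

```text
time_s: 3.03
position: [0.554, 0.3095, 0.0647]
orientation: [-3.13, -0.254, -0.005]
contact_force: [0.5, -0.2, -0.2]
width: 1.002
gripper_force: 0.0
```

```bash
python3 -c "
from h import *
print(rel([.552,.308,.062],.17))
cv2.imwrite('pics/t2.png',np.hstack([cv2.resize(arm.snapshot('top')[180:290,120:280,::-1],None,fx=2.4,fy=2.4),cv2.resize(arm.snapshot('side')[150:260,180:340,::-1],None,fx=2.4,fy=2.4)]))"
```

```text
[-0.0022  0.0011  0.0027 -0.0008 -0.0035 -0.0079]
```

View pics/t2.png

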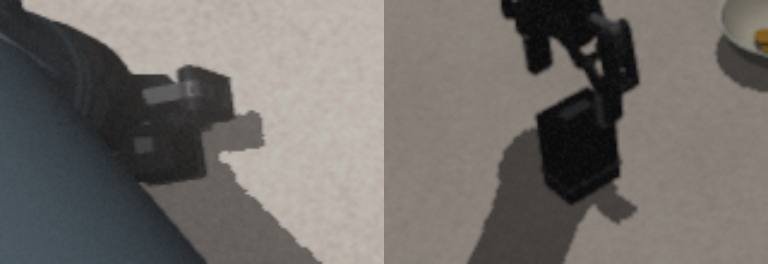

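Run:
```python
from h import *
s=arm.get_state();r=R.from_rotvec(s["orientation"]);print(s["position"],s["width"])
for y in(-.0425,.0425):
  for z in(.025,.012,-.03):
    X=r.apply([0,y,z])+s["position"]
    a=(proj('top',X)[0]-[120,180])*2.4;b=(proj('side',X)[0]-[180,150])*2.4+[384,0]
    print(X,"top",a,"side",b)
cv2.imwrite('pics/t3.png',np.hstack([np.clip(255*(cv2.resize(arm.snapshot(n)[y:y+100,x:x+100,::-1],None,fx=4,fy=4)/255.)**.5,0,255) for n,x,y in(('top',140,180),('side',215,140))]))
```

```text
[0.5544 0.3104 0.0656] 0.9977048178195863
[0.5476 0.3524 0.0407] top [ 91.5775 142.4912] side [549.0689 118.4251]
[0.5475 0.3524 0.0537] top [ 84.9841 140.7904] side [547.4926 106.8086]
[0.5473 0.3523 0.0957] top [ 62.1502 134.9001] side [542.2277  68.0092]
[0.5614 0.2686 0.0406] top [217.1446 122.4   ] side [610.9448 167.5351]
[0.5613 0.2685 0.0536] top [212.5717 120.3739] side [609.8087 155.8717]
[0.5611 0.2684 0.0956] top [196.7342 113.3566] side [606.0094 116.8661][ WARN:0@1.962] global loadsave.cpp:1063 imwrite_ Unsupported depth image for selected encoder is fallbacked to CV_8U.
```

View pics/t3.png

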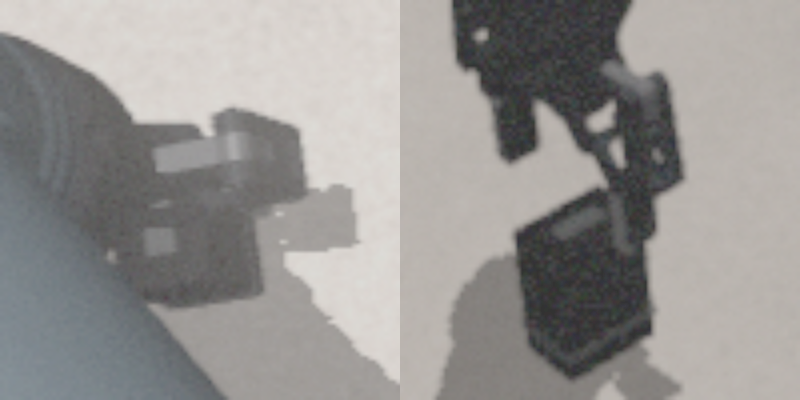

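Run:
```python
from h import *
for t in((209.5,230),(214,226),(212,218),(208,208)):
  X=tri(t,(273,201.3));print(X,proj('top',X)[0]-t)
  X=tri(t,(275,199));print(X,proj('top',X)[0]-t)
s=arm.get_state();r=R.from_rotvec(s["orientation"]);print(s["joint_positions"])
print(proj('top',[[.552,.308,0],[.552,.308,.08]]),proj('side',[[.552,.308,.08]]))
```

```text
[0.5561 0.2561 0.1002] [-0.1365  0.2723]
[0.5575 0.2535 0.1069] [ 0.5765 -1.1359]
[0.5574 0.2506 0.1039] [-1.5181  3.1052]
[0.5588 0.2481 0.1105] [-0.8339  1.6846]
[0.5656 0.258  0.0957] [-2.9932  6.299 ]
[0.5669 0.2555 0.1022] [-2.3413  4.865 ]
[0.5767 0.2698 0.0832] [-4.5911  9.984 ]
[0.578  0.2673 0.0898] [-3.9759  8.5346]
[-0.1267  0.5954 -0.5825  1.725   0.3942  0.9358 -2.274 ]
[[192.6041 239.0636]
 [178.5302 234.2703]] [[259.2199 195.5115]]
```

Run:
```python
from h import *
print(proj('side',[[.556,.258,.188],[.556,.258,.228],[.5614,.255,.053],[.5614,.255,.1]]),proj('top',[[.556,.258,.188],[.556,.258,.228],[.5614,.255,.053],[.5614,.255,.1]]))
i=cv2.imread('pics/t1.png');cv2.imwrite('pics/t4.png',np.hstack([np.clip(255*(cv2.resize(x,None,fx=5,fy=5)/255.)**.5,0,255).astype(np.uint8) for x in(i[40:120,80:160],i[0:80,370:450])]))
i=cv2.imread('pics/t4.png');print(i.shape)
```

```text
[[269.16   163.362 ]
 [267.4309 144.8082]
 [277.5196 218.9942]
 [275.9081 200.6726]] [[192.1458 223.0772]
 [183.4198 219.102 ]
 [217.1882 230.1786]
 [210.2189 226.7372]]
(400, 800, 3)
```

View pics/t4.png

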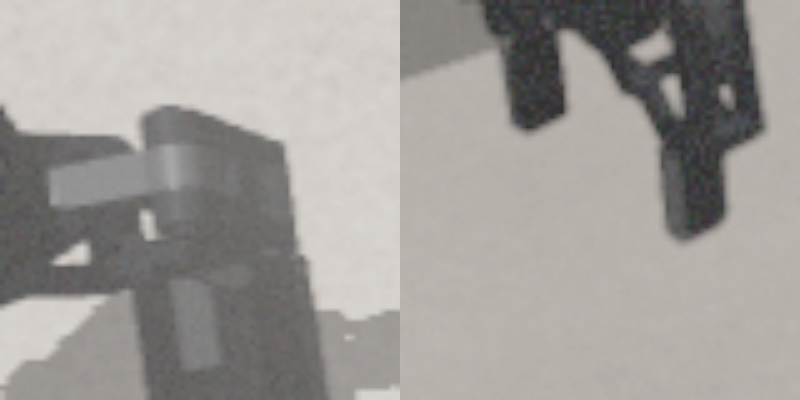

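The fingertips appear about 40 mm higher than the stated tool geometry says. Going 25 mm lower is safe whichever is right, so I'll do that and measure the tip numerically by differencing against the first pictures.

In the tool's units: 0.027 m is 0.27, -0.002 m is -0.02.

Emit:
{"method": "drive_effector", "body": {"steps": [[[-0.02, 0.01, 0.27], [0, 0, 0]], [[-0.02, 0.01, 0.27], [0, 0, 0]], [[-0.02, 0.01, 0.27], [0, 0, 0]], [[-0.02, 0.01, 0.27], [0, 0, 0]]]}}

```text
time_s: 3.57
position: [0.5507, 0.3085, 0.0364]
orientation: [-3.131, -0.257, -0.001]
contact_force: [-0.0, 1.0, -0.5]
width: 1.005
gripper_force: 0.0
```

Add to h.py:
```python
def ascii(n,x,y,w,h,step=2):
    a=arm.snapshot(n).astype(int).mean(2);b=cv2.imread(f"pics/{n}0.png").astype(int).mean(2)
    for v in range(y,y+h,step): print(v,''.join('#' if a[v,u]<45 else('+' if a[v,u]<75 else('-' if b[v,u]-a[v,u]>20 else '.')) for u in range(x,x+w)))
```

Run:
```python
from h import *
s=arm.get_state();print(s["position"],s["contact_force"],s["width"])
ascii("side",225,165,75,75)
```

```text
[0.5507 0.3085 0.0364] [-0.016   0.9739 -0.4685] 1.0046696673321482
165 ....+########################################-.............................
167 ....-########################################+.............................
169 .....-#####################################+##+............................
171 .........-###############################++++++-...........................
173 ..........+#################################++++++++####-..................
175 ..........-######################################++++####-.................
177 ............+#####################################++#####+.................
179 .............+##########-.-+##############++##############-................
181 .............-##########-....##########+...-##############-................
183 ..............##########+.....-#####+......+##############+................
185 ..............+##########.......#####+...+#################-...............
1
[... 1458 characters left out ...]
+++++++###############################......................
225 ...-++++++++++++++++++############################.........................
227 ...-+++++++++++++++++++########################++-.........................
229 ...-+++++++++++++++++++++###################++++++-........................
231 ..++++++++++++++++++++++++++############+++++++++++-.......................
233 ..++++++++++++++++++++++++++++#######++++++++++-.-++++-....................
235 .+++++++++++++++++++++++++++++++++++++++++++++++++++++++...................
237 -+++++++++++++++++++++++++++++++++++++++-..-+++++++++++++-.................
239 -+++++++++++++++++++++++++++++++++++++++-....-++++++++++++++...............
```

Run:
```python
from h import *
c=C['side'];d=R.from_rotvec(c["orientation"]).apply(np.linalg.solve(c["intrinsics"],[243,192,1]))
for y in(.34,.35,.36,.365): print(c["origin"]+d*(y-c["origin"][1])/d[1])
ascii("top",160,195,60,70)
```

```text
[0.5321 0.34   0.0758]
[0.5362 0.35   0.0671]
[0.5403 0.36   0.0583]
[0.5423 0.365  0.054 ]
195 ............................................................
197 ............................................................
199 #+-.........................................................
201 +##+++-.....................................................
203 +++++++##-..................................................
205 ++++++++####-...............................................
207 ++++#++++#++#+-.............................................
209 ++++++++++######-...........................................
211 ++#++++++++#######-.........................................
213 ++++++#+++++####+##-.....................--+++++++-.........
215 ++++++#+++####+#+##+++-....+............++++++++++++++++-...
217 +++#+++#######+##+###+#+#+++++++++++-...++++++++++++++++++++
219 +++++++####+#+++#########+++++++++++++----------++++++++++++
221 +++#++###++++++++##+###+##+++............-------++++++++++++
223 ++++++##+######+#########+................------++++++++++++
225 +++#++####################+..
[... 566 characters left out ...]
+++#####++++++######+###########+++---------------
245 +++++++++++++##############################++---------......
247 +++++++++++++++###############+##############+-------.......
249 +++++++++++++++#++#+#######################+++-----------...
251 ++++++++++++++++++#+#+########################------------..
253 +++++++++++++++++++++###################+#++++-------------.
255 ++++++++++++++++++++++++#####+##++++++....-----------------.
257 +++++++++++++++++++++++++##+--------------------------------
259 ++++++++++++++++++++++++++#+#-------------------------------
261 ++++++++++++++++++++++++++++#++-----------------------------
263 +++++++++++++++++++++++++++++++#+---------------------------
```

Emit:
{"method": "drive_effector", "body": {"steps": [[[0, 0, 0], [0, 0, 0]], [[0, 0, 0], [0, 0, 0]], [[0, 0, 0], [0, 0, 0]], [[0, 0, 0], [0, 0, 0]], [[0, 0, 0], [0, 0, 0]], [[0, 0, 0], [0, 0, 0]], [[0, 0, 0], [0, 0, 0]], [[0, 0, 0], [0, 0, 0]]], "jaw": 0.0}}

```text
time_s: 4.33
position: [0.5508, 0.3082, 0.0361]
orientation: [3.131, 0.257, 0.001]
contact_force: [-0.2, -0.7, 3.6]
width: 0.437
gripper_force: 60.7
```

Emit:
{"method": "drive_effector", "body": {"steps": [[[0, 0, -0.4], [0, 0, 0]], [[0, 0, -0.8], [0, 0, 0]], [[0, 0, -1.2], [0, 0, 0]], [[0, 0, -1.2], [0, 0, 0]], [[0, 0, -1.2], [0, 0, 0]]]}}

```text
time_s: 4.75
position: [0.5518, 0.31, 0.1582]
orientation: [-3.128, -0.257, -0.008]
contact_force: [0.1, -0.6, -3.7]
width: 0.435
gripper_force: 61.6
```

Run:
```python
from h import *
s=arm.get_state();print(s["position"],s["contact_force"],s["width"])
cv2.imwrite('pics/t5.png',np.hstack([np.clip(255*(cv2.resize(arm.snapshot(n)[y:y+120,x:x+80,::-1],None,fx=5,fy=5)/255.)**.5,0,255).astype(np.uint8) for n,x,y in(('top',130,170),('side',215,100))]))
```

```text
[0.5518 0.31   0.1582] [ 0.1225 -0.6213 -3.7053] 0.4345944894104966
```

View pics/t5.png

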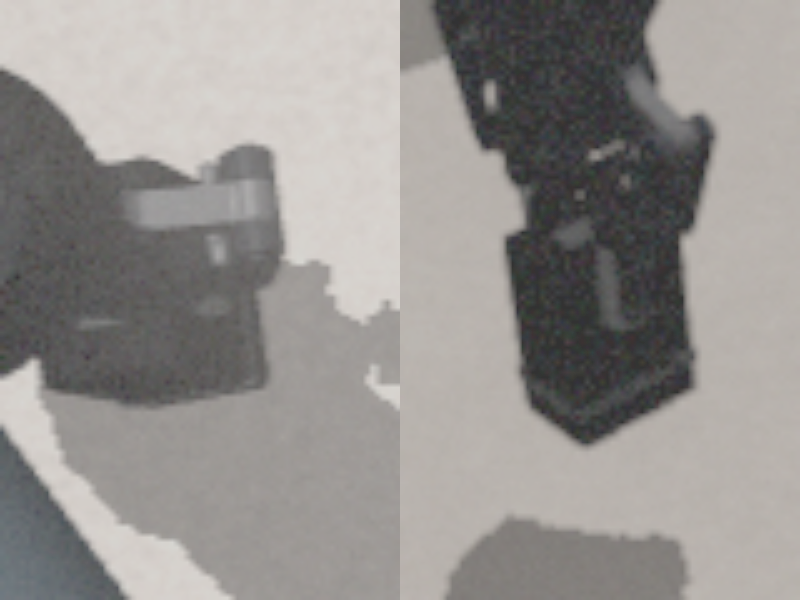

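The tall pack hangs upright in the jaws with its lower end at about (585,445) of the side crop. The tips sit about 48 mm above its base, clear of the pocket walls. Next I carry it over the pocket.

Run:
```python
from h import *
print(tri((130+150/5-.4,170+405/5-.4),(215+185/5-.4,100+445/5-.4)))
print(rel([.565,-.1325,.16],-.349))
```

```text
[0.5364 0.3272 0.0914]
[-0.0559  0.4364 -0.0056  0.0025  0.0031  0.513 ]
```

Run:
```python
from h import *
print(tri((130+265/5-.4,170+385/5-.4),(215+185/5-.4,100+445/5-.4)))
```

```text
[0.53   0.2895 0.1199]
```

Emit:
{"method": "drive_effector", "body": {"steps": [[[-0.56, 4.36, 0], [0, 0, 0.513]], [[-0.56, 4.36, 0], [0, 0, 0.513]], [[-0.56, 4.36, 0], [0, 0, 0.513]], [[-0.56, 4.36, 0], [0, 0, 0.513]], [[-0.56, 4.36, 0], [0, 0, 0.513]], [[-0.56, 4.36, 0], [0, 0, 0.513]], [[-0.56, 4.36, 0], [0, 0, 0.513]], [[-0.56, 4.36, 0], [0, 0, 0.513]]]}}

```text
time_s: 5.52
position: [0.5593, -0.027, 0.1523]
orientation: [3.093, -0.545, -0.01]
contact_force: [1.3, 0.3, -2.8]
width: 0.43
gripper_force: 61.8
```

```bash
python3 -c "
from h import *
print(rel([.565,-.1325,.16],-.349))"
```

```text
[ 0.0414  0.0972 -0.0078  0.0019  0.006  -0.0001]
```

In the tool's units: 0.097 m is 0.97, 0.041 m is 0.41.

Emit:
{"method": "drive_effector", "body": {"steps": [[[0.41, 0.97, -0.08], [0, 0, 0]], [[0.41, 0.97, -0.08], [0, 0, 0]], [[0.41, 0.97, -0.08], [0, 0, 0]], [[0.41, 0.97, -0.08], [0, 0, 0]], [[0.41, 0.97, -0.08], [0, 0, 0]], [[0.41, 0.97, -0.08], [0, 0, 0]]]}}

```text
time_s: 6.02
position: [0.5657, -0.1286, 0.1609]
orientation: [-3.092, 0.545, 0.008]
contact_force: [0.1, 1.3, -3.7]
width: 0.435
gripper_force: 61.7
```

Run:
```python
from h import *
print(rel([.565,-.1325,.085],-.349))
ascii("side",340,250,110,150,3)
r=R.from_euler('z',-.349)
pts=r.apply([[a,b,.124] for a in(-.028,.028) for b in(-.019,.019)])+[.565,-.1325,0]
print(proj('side',pts))
```

```text
[ 0.001   0.0039  0.0759 -0.0007  0.0055  0.0002]
250 ......++++###########+++............................#####################################################-....
253 .........+++........................................###################################################-......
256 ....................................................+###############################################-.........
259 ....................................................############################################+.............
262 .....................................................#########################################+...............
265 ........................................................+#####################################-...............
268 ........................................................######################################-...............
271 .......................................................-#############################++++##
[... 4234 characters left out ...]
####################+...................
385 ++++++######++####+##+#+###++######+++............###############################+++++++.++...................
388 --+++++##++###+##+#+#+++####++++.....+#+.........+########################+.+++++#####++......................
391 ++++++++###+##++##+++##+##++..........+##+.......#########################+...................................
394 ++++++++##+###+..+++###+##++++..........++++....##############++++............................................
397 +++++++++#+........+#####+#+###+...++++++####+++###########+++++++-...........................................
[[391.3434 343.3591]
 [383.7118 323.0097]
 [427.7562 336.0983]
 [419.1233 316.1899]]
```

In the tool's units: 0.07 m is 0.7, 0.04 m is 0.4.

Emit:
{"method": "drive_effector", "body": {"steps": [[[0.01, 0.04, 0], [0, 0, 0]], [[0.01, 0.04, 0.4], [0, 0, 0]], [[0.01, 0.04, 0.7], [0, 0, 0]], [[0.01, 0.04, 0.7], [0, 0, 0]], [[0.01, 0.04, 0.7], [0, 0, 0]], [[0.01, 0.04, 0.7], [0, 0, 0]]]}}

```text
time_s: 6.57
position: [0.5685, -0.1332, 0.0948]
orientation: [-3.094, 0.543, -0.003]
contact_force: [0.9, -0.7, -2.3]
width: 0.438
gripper_force: 61.7
```

Run:
```python
from h import *
print(rel([.565,-.1325,.046],-.349))
cv2.imwrite('pics/t6.png',np.hstack([np.clip(255*(cv2.resize(arm.snapshot(n)[y:y+120,x:x+80,::-1],None,fx=5,fy=5)/255.)**.5,0,255).astype(np.uint8) for n,x,y in(('top',410,180),('side',360,290))]))
s=arm.get_state()
r=R.from_euler('z',-.349);t=s['position']
pts=r.apply([[a,b,0] for a in(-.028,.028) for b in(-.019,.019)])+[t[0],t[1],t[2]-.036]
print((proj('side',pts)-[360,290])*5+[400,0],(proj('top',pts)-[410,180])*5)
```

```text
[-0.0036  0.0005  0.0488 -0.0007 -0.0018  0.0015]
[[556.5301 385.5824]
 [520.3089 285.5864]
 [729.2106 349.8683]
 [688.4792 251.9318]] [[314.1401 331.6132]
 [196.3094 289.0799]
 [372.1439 162.1505]
 [254.8899 120.3738]]
```

View pics/t6.png

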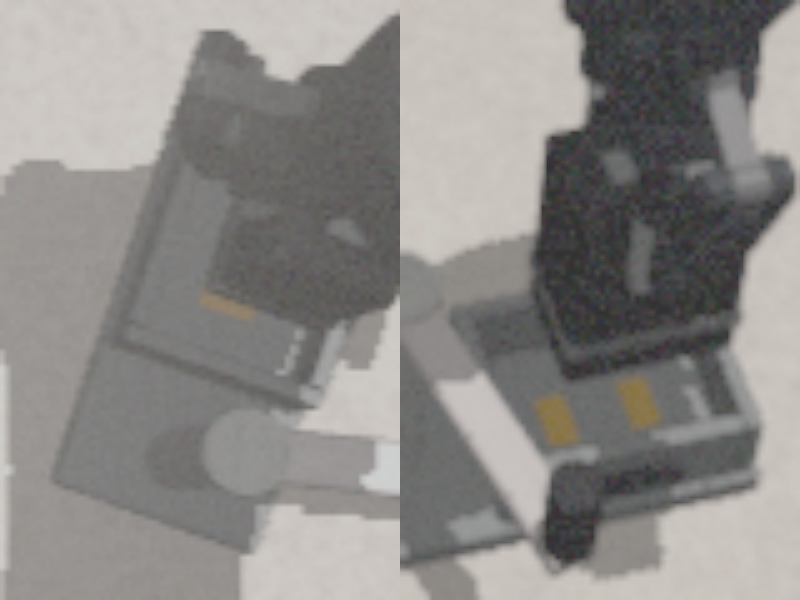

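Run:
```python
from h import *
t=lambda x,y:(410+x/5-.4,180+y/5-.4)
s=lambda x,y:(360+(x-400)/5-.4,290+y/5-.4)
X=tri(t(210,285),s(535,290));print(X)
p=arm.get_state()['position'];r=R.from_euler('z',-.349);print(p)
print(r.inv().apply(X-p)-[-.028,.019,-.036])
```

```text
[ 0.552  -0.1099  0.0614]
[ 0.5698 -0.1339  0.0962]
[ 0.0031 -0.0026  0.0012]
```

The battery sits above the pocket, about 7 mm too far towards +x. Its base corner is at about (568,375) in the side crop, and the lever is clear. I'll correct that and lower it.

In the tool's units: -0.0075 m is -0.075, -0.001 m is -0.01.

Emit:
{"method": "drive_effector", "body": {"steps": [[[-0.075, -0.01, 0], [0, 0, 0]], [[-0.075, -0.01, 0], [0, 0, 0]], [[-0.075, -0.01, 0.2], [0, 0, 0]], [[-0.075, -0.01, 0.3], [0, 0, 0]], [[-0.075, -0.01, 0.38], [0, 0, 0]], [[-0.075, -0.01, 0.44], [0, 0, 0]], [[-0.075, -0.01, 0.44], [0, 0, 0]], [[-0.075, -0.01, 0.44], [0, 0, 0]]]}}

```text
time_s: 7.33
position: [0.5604, -0.1305, 0.0493]
orientation: [-3.094, 0.546, 0.001]
contact_force: [0.3, 0.2, -2.4]
width: 0.437
gripper_force: 61.8
```

```bash
python3 -c "
from h import *
print(rel([.5632,-.1303,.046],-.349))"
```

```text
[ 0.0026 -0.0012  0.0033 -0.      0.0008 -0.0002]
```

Emit:
{"method": "drive_effector", "body": {"steps": [[[0.02, -0.01, 0.02], [0, 0, 0]], [[0.02, -0.01, 0.04], [0, 0, 0]], [[0.02, -0.01, 0.04], [0, 0, 0]], [[0.02, -0.01, 0.04], [0, 0, 0]]]}}

```text
time_s: 7.67
position: [0.5636, -0.1304, 0.0461]
orientation: [-3.094, 0.546, -0.002]
contact_force: [1.1, -0.4, -2.9]
width: 0.435
gripper_force: 61.7
```

Emit:
{"method": "drive_effector", "body": {"steps": [[[0, 0, 0.01], [0, 0, 0]], [[0, 0, 0.02], [0, 0, 0]], [[0, 0, 0.02], [0, 0, 0]], [[0, 0, 0.02], [0, 0, 0]]]}}

```text
time_s: 8.0
position: [0.5638, -0.1304, 0.046]
orientation: [3.093, -0.546, 0.002]
contact_force: [-3.1, 1.2, 9.6]
width: 0.438
gripper_force: 63.1
```

Floor contact came at the expected height, so I release and retreat.

Emit:
{"method": "drive_effector", "body": {"steps": [[[0, 0, 0], [0, 0, 0]], [[0, 0, 0], [0, 0, 0]], [[0, 0, 0], [0, 0, 0]], [[0, 0, 0], [0, 0, 0]], [[0, 0, 0], [0, 0, 0]], [[0, 0, 0], [0, 0, 0]]], "jaw": 1.0}}

```text
time_s: 8.5
position: [0.5628, -0.1303, 0.0434]
orientation: [-3.094, 0.546, 0.0]
contact_force: [-0.0, -0.6, 0.5]
width: 0.999
gripper_force: 0.0
```

Emit:
{"method": "drive_effector", "body": {"steps": [[[0, 0, -0.4], [0, 0, 0]], [[0, 0, -0.8], [0, 0, 0]], [[0, 0, -1.2], [0, 0, 0]], [[0, 0, -1.5], [0, 0, 0]], [[0, 0, -1.5], [0, 0, 0]], [[0, 0, -1.5], [0, 0, 0]]]}}

```text
time_s: 9.0
position: [0.5649, -0.1306, 0.1965]
orientation: [3.093, -0.546, 0.01]
contact_force: [-0.6, 0.1, -0.7]
width: 0.999
gripper_force: 0.0
```

Run:
```python
from h import *
print(arm.get_state()["position"])
r=R.from_euler('z',-.349)
pts=r.apply([[a,b,z] for z in(.08,0) for a in(-.028,.028) for b in(-.019,.019)])+[.565,-.1325,.01]
print(proj('side',pts))
ascii("side",350,280,95,115,2)
```

```text
[ 0.5649 -0.1306  0.1965]
[[389.6622 356.7842]
 [382.286  336.5905]
 [425.0919 349.5747]
 [416.7669 329.807 ]
 [386.0528 385.6073]
 [379.2167 365.8251]
 [419.3659 378.5366]
 [411.6896 359.1473]]
280 ..................................................................#####+..#####################
282 ..................................................................+#####..#####################
284 ..................................................................-#####--#####################
286 ...................................................................############################
288 ...................................................................+###########################
290 ...................................................................+###########################
292 ......
[... 4489 characters left out ...]

382 ##################+######+...............++#####################################+..............
384 ##########################++............+####################################++++..............
386 #########+########+##+++..+++...........############################++++++++++++#..............
388 ################+++++......+#+.........+########################+++++++#####++.................
390 ################++.........++##+.......#############################+..........................
392 #+##+#############++........+###+......#####################..+................................
394 ++++++...+#########++........+++++....##############++.........................................
```

The battery is seated: its top corners at (382,337), (416,332) and (423,348) match the prediction within about 2 px. Next is the lever: I'll straddle the knob with the jaws partly open and lead it round its arc.

Run:
```python
from h import *
print(rel([.490,-.203,.19],-1.02),arm.get_state()["joint_positions"])
```

```text
[-0.0438  0.0932  0.0041 -0.0004 -0.0013  0.6708] [ 0.4998  0.3    -0.4046  1.7824  0.1324  1.0845 -1.8706]
```

The rows are not in the units I measure in: shifts go in units of 100 mm. I convert before sending: -0.044 m is -0.44, 0.093 m is 0.93.

Emit:
{"method": "drive_effector", "body": {"steps": [[[-0.44, 0.93, 0.04], [0, 0, 0.67]], [[-0.44, 0.93, 0.04], [0, 0, 0.67]], [[-0.44, 0.93, 0.04], [0, 0, 0.67]], [[-0.44, 0.93, 0.04], [0, 0, 0.67]], [[-0.44, 0.93, 0.04], [0, 0, 0.67]], [[-0.44, 0.93, 0.04], [0, 0, 0.67]], [[-0.44, 0.93, 0.04], [0, 0, 0.67]], [[-0.44, 0.93, 0.04], [0, 0, 0.67]]], "jaw": 0.55}}

```text
time_s: 9.72
position: [0.4883, -0.2022, 0.1876]
orientation: [2.743, -1.53, -0.006]
contact_force: [0.3, 0.5, 0.6]
width: 0.548
gripper_force: 0.0
```

```bash
python3 - <<'E'
from h import *
print(rel([.490,-.203,.102],-1.02),arm.get_state()["joint_positions"])
ascii("side",355,290,75,115,2)
E
```

```text
[ 0.0019 -0.0012  0.0856  0.0023  0.0031  0.0024] [ 0.5694  0.2041 -0.283   1.9044  0.065   1.0457 -2.3293]
290 ....................+######################################################
292 ....................-######################################################
294 .....................+#####################################################
296 ......................+####################################################
298 .......................+###################################################
300 .........................##################################################
302 ..........................+################################################
304 ............................+##############################################
306 ..............................#############################################
308 ..............................#############################################
310 .............................+##########
[... 3095 characters left out ...]
++++++++++++------+#######################+#+.+++++#####++..
390 ++++++++++++++++++++++++#+++-----+################+############+...........
392 ++++++++++++++++++++++++###++----+####################+..+.................
394 ++++++++++++++++++++++++++##+++-++############++...........................
396 +++++++++++++++++++++++#+####++++###########...............................
398 +++++++++#+++++#############+++++###########...............................
400 +++++##+###########+++++-------+++##########...............................
402 ##########++++++.---------------+++++####..................................
404 ++++++.............-------------+++++......................................
```

Run:
```python
from h import *
p=arm.get_state()["position"]
d=np.array([np.cos(.55),np.sin(.55),0])
for k in(-.03,.03):print(k,proj('side',p+k*d+[0,0,.011])[0],proj('top',p+k*d+[0,0,.011])[0])
ascii("top",480,215,75,90,2)
```

```text
-0.03 [389.3684 375.8759] [566.6426 297.1362]
0.03 [406.0198 339.8163] [539.589  256.0085]
215 +++++++++..................................................................
217 +++++++....................................................................
219 +++++++....................................................................
221 ++++++.....................................................................
223 ++++#.....................................................................-
225 #++++..................................................................-+##
227 ++++.................................................................-#####
229 +++................................................................-#######
231 +++.+............................................................-+########
233 ++..............................................................-##########
235 ++............................................................-############
237 +.+.........................................................-+#############
239 .............................................
[... 1890 characters left out ...]
----------++-...............................................
289 ----------------------+++---...............................................
291 -+---+----+-------------+-.................................................
293 ---------+--------+----+-+-................................................
295 --------------++---+-+-----................................................
297 ------+---------------+-++--...............................................
299 -+++----------+-------+----................................................
301 -++-------+++--------+---++................................................
303 +-+-+--------------------+--+---+..........................................
```

Emit:
{"method": "drive_effector", "body": {"steps": [[[0.02, -0.01, 0.3], [0, 0, 0]], [[0.02, -0.01, 0.55], [0, 0, 0]], [[0.02, -0.01, 0.7], [0, 0, 0]], [[0.02, -0.01, 0.83], [0, 0, 0]], [[0.02, -0.01, 0.83], [0, 0, 0]], [[0.02, -0.01, 0.83], [0, 0, 0]]]}}

```text
time_s: 10.32
position: [0.4908, -0.2034, 0.1057]
orientation: [2.743, -1.531, -0.004]
contact_force: [0.2, -0.1, 1.1]
width: 0.55
gripper_force: 0.0
```

Emit:
{"method": "drive_effector", "body": {"steps": [[[0, 0, 0], [0, 0, 0]], [[0, 0, 0], [0, 0, 0]], [[0, 0, 0], [0, 0, 0]]], "jaw": 0.35}}

```text
time_s: 10.57
position: [0.4926, -0.2042, 0.1078]
orientation: [-2.742, 1.532, -0.004]
contact_force: [0.8, 0.3, 0.3]
width: 0.346
gripper_force: 0.0
```

Run:
```python
from h import *
ascii("side",375,330,60,85,2)
```

```text
330 ##############################+#++++++++++##################
332 ############################################################
334 ############################################################
336 +###########################################################
338 .+##########################################################
340 ..+#########################################################
342 ...+#######################################################+
344 .....#####################################################+.
346 ......+##################################################-..
348 .......################################################+....
350 ......+##############################################+......
352 ....++############################################+-........
354 ################
[... 1294 characters left out ...]
#################+................................
396 ++++#####################++.................................
398 ######+#++##############+++.................................
400 +++++----+###############+..................................
402 ------------++########+++-..................................
404 ----------+--+++++++++++-...................................
406 .----------+------------....................................
408 .------------------------...................................
410 ..---------------------.....................................
412 ....---+--------------......................................
414 .+...-----------------+-....................................
```

Run:
```python
from h import *
p=arm.get_state()["position"];print(p)
d=np.array([np.cos(.55),np.sin(.55),0])
for k in(-.025,-.015,.015,.025):print(k,proj('side',p+k*d+[0,0,.011])[0],proj('top',p+k*d+[0,0,.011])[0])
print(proj('side',[[.49,-.203,.135],[.49,-.203,.105]]),proj('top',[[.49,-.203,.135]]))
ascii("top",505,235,75,75,2)
```

```text
[ 0.4924 -0.2042  0.1077]
-0.025 [389.5964 405.6455] [539.5066 290.0849]
-0.015 [392.27   399.6055] [535.5121 283.9635]
0.015 [400.0325 382.0697] [523.5966 265.7037]
0.025 [402.5372 376.4114] [519.6473 259.6516]
[[395.1953 384.5432]
 [393.4914 396.2426]] [[533.3619 276.3349]]
235 ................-#####++++#+#++++++++++--..................................
237 ................-#######++#####+++++++++-..................................
239 ...............-#################+++++++++-.........................--+####
241 ...............-##########+++######++++++++++######+......--+##############
243 ..............-##########+++++#######++++++++++############################
245 .............-+###############################+############################
247 .............-##################+..-#######################################
249 ............-+##################-.-########################################
251 .............-+##################++########################################
253 ..............-+###########################################################
255 ................-+#
[... 1516 characters left out ...]
..................-+########################################
295 ---+-+---............................----##################################
297 ------++--................................-++-+############################
299 +-------++......................................-+#########################
301 +-------+++-....................................-+#########################
303 -++--------+-...................................-##########################
305 -------+----+...................................-+###########+-+###########
307 ----++++--+++-....................................-########################
309 +--------+++++......................................-#################+++##
```

Emit:
{"method": "drive_effector", "body": {"steps": [[[0, 0, 0.04], [0, 0, 0]], [[0, 0, 0.04], [0, 0, 0]], [[0, 0, 0.04], [0, 0, 0]], [[0, 0, 0.04], [0, 0, 0]], [[0, 0, 0.04], [0, 0, 0]]], "jaw": 0.17}}

```text
time_s: 11.08
position: [0.4919, -0.2043, 0.1029]
orientation: [2.742, -1.533, 0.002]
contact_force: [-0.3, -1.9, 2.6]
width: 0.174
gripper_force: 19.3
```

Run:
```python
from h import *
print(arm.get_state()["gripper_force"])
```

```text
19.26557421684265
```

The pads close to about 15 mm with force, so the knob is between them. I'll loosen slightly and lead it round the arc.

Run:
```python
from h import *
s=arm.get_state();r=R.from_rotvec(s["orientation"]);pv=np.array([.4992,-.1086]);p=s["position"]
t0=np.arctan2(*(p[:2]-pv)[::-1]);print(t0)
for t in np.linspace(t0,-.349+.03,17)[1:]:
    q=pv+.095*np.array([np.cos(t),np.sin(t)])
    print(round(t,3),np.round(r.inv().apply(np.r_[q,p[2]]-p),4))
```

```text
-1.6469942244465337
-1.564 [ 0.0035 -0.0072  0.    ]
-1.481 [ 0.0073 -0.0141  0.    ]
-1.398 [ 0.0106 -0.0213  0.    ]
-1.315 [ 0.0132 -0.0287  0.    ]
-1.232 [ 0.0151 -0.0363  0.    ]
-1.149 [ 0.0165 -0.0441  0.    ]
-1.066 [ 0.0172 -0.052   0.    ]
-0.983 [ 0.0172 -0.0598  0.    ]
-0.9 [ 0.0166 -0.0677  0.    ]
-0.817 [ 0.0153 -0.0755  0.    ]
-0.734 [ 0.0134 -0.0831  0.    ]
-0.651 [ 0.0109 -0.0906  0.    ]
-0.568 [ 0.0078 -0.0978  0.    ]
-0.485 [ 0.004  -0.1048  0.    ]
-0.402 [-0.0003 -0.1114  0.    ]
-0.319 [-0.0051 -0.1176  0.    ]
```

Emit:
{"method": "drive_effector", "body": {"steps": [[[0.035, -0.07, 0], [0, 0, 0]], [[0.07, -0.14, 0], [0, 0, 0]], [[0.105, -0.21, 0], [0, 0, 0]], [[0.13, -0.29, 0], [0, 0, 0]], [[0.15, -0.36, 0], [0, 0, 0]], [[0.165, -0.44, 0], [0, 0, 0]], [[0.17, -0.52, 0], [0, 0, 0]], [[0.17, -0.6, 0], [0, 0, 0]]], "jaw": 0.24}}

```text
time_s: 11.75
position: [0.5525, -0.186, 0.1024]
orientation: [-2.742, 1.532, 0.0]
contact_force: [-0.3, -1.1, 0.3]
width: 0.244
gripper_force: 0.4
```

Emit:
{"method": "drive_effector", "body": {"steps": [[[-0.005, -0.08, 0], [0, 0, 0]], [[-0.02, -0.155, 0], [0, 0, 0]], [[-0.04, -0.23, 0], [0, 0, 0]], [[-0.065, -0.31, 0], [0, 0, 0]], [[-0.095, -0.38, 0], [0, 0, 0]], [[-0.13, -0.45, 0], [0, 0, 0]], [[-0.175, -0.515, 0], [0, 0, 0]], [[-0.175, -0.515, 0], [0, 0, 0]]]}}

```text
time_s: 12.42
position: [0.5873, -0.1417, 0.1027]
orientation: [-2.743, 1.527, 0.0]
contact_force: [0.2, 0.1, 0.6]
width: 0.237
gripper_force: 0.0
```

Run:
```python
from h import *
p=arm.get_state()["position"][:2]-[.4992,-.1086];print(np.arctan2(p[1],p[0])+.349,np.linalg.norm(p))
```

```text
-0.010499655654226947 0.09412286699457205
```

In the tool's units: -0.003 m is -0.03, -0.006 m is -0.06.

Emit:
{"method": "drive_effector", "body": {"steps": [[[-0.02, -0.03, 0], [0, 0, 0]], [[-0.04, -0.06, 0], [0, 0, 0]], [[-0.04, -0.06, 0], [0, 0, 0]], [[-0.04, -0.06, 0], [0, 0, 0]]]}}

```text
time_s: 12.75
position: [0.5893, -0.1383, 0.1026]
orientation: [-2.742, 1.533, -0.0]
contact_force: [0.1, 0.0, -0.1]
width: 0.242
gripper_force: 0.0
```

Run:
```python
from h import *
p=arm.get_state()["position"][:2]-[.4992,-.1086];print(np.arctan2(p[1],p[0])+.349,np.linalg.norm(p))
```

```text
0.030329773156664186 0.09484633122179179
```

Emit:
{"method": "drive_effector", "body": {"steps": [[[-0.015, -0.02, 0], [0, 0, 0]], [[-0.03, -0.04, 0], [0, 0, 0]], [[-0.03, -0.04, 0], [0, 0, 0]], [[-0.03, -0.04, 0], [0, 0, 0]]]}}

```text
time_s: 13.08
position: [0.5895, -0.1381, 0.1025]
orientation: [2.736, -1.534, -0.0]
contact_force: [-1.6, -5.4, 1.0]
width: 0.239
gripper_force: 2.4
```

Run:
```python
from h import *
p=arm.get_state()["position"][:2]-[.4992,-.1086];print(np.arctan2(p[1],p[0])+.349,np.linalg.norm(p))
```

```text
0.033624877262821484 0.09501720586518746
```

The lever is against its stop, with a 5.6 N reaction and no further motion. I back off slightly, open, rise, and check.

In the tool's units: 0.004 m is 0.04, 0.003 m is 0.03.

Emit:
{"method": "drive_effector", "body": {"steps": [[[0.03, 0.04, 0], [0, 0, 0]], [[0.03, 0.04, 0], [0, 0, 0]]]}}

```text
time_s: 13.25
position: [0.5891, -0.1395, 0.1026]
orientation: [-2.741, 1.535, -0.0]
contact_force: [0.2, 0.6, 0.3]
width: 0.241
gripper_force: 0.0
```

Emit:
{"method": "drive_effector", "body": {"steps": [[[0, 0, 0], [0, 0, 0]], [[0, 0, 0], [0, 0, 0]], [[0, 0, 0], [0, 0, 0]]], "jaw": 0.45}}

```text
time_s: 13.5
position: [0.5897, -0.1373, 0.1027]
orientation: [-2.742, 1.531, 0.0]
contact_force: [-0.7, -1.1, -0.7]
width: 0.45
gripper_force: 0.0
```

Emit:
{"method": "drive_effector", "body": {"steps": [[[0, 0, -0.3], [0, 0, 0]], [[0, 0, -0.7], [0, 0, 0]], [[0, 0, -1.1], [0, 0, 0]], [[0, 0, -1.5], [0, 0, 0]], [[0, 0, -1.9], [0, 0, 0]], [[0, 0, -1.9], [0, 0, 0]], [[0, 0, -1.9], [0, 0, 0]], [[0, 0, -1.9], [0, 0, 0]]]}}

```text
time_s: 14.17
position: [0.5892, -0.1378, 0.2924]
orientation: [-2.743, 1.531, 0.0]
contact_force: [-0.0, 0.8, -1.3]
width: 0.453
gripper_force: 0.0
```

Run:
```python
from h import *
r=R.from_euler('z',-.349);o=np.array([.565,-.1325,.01])
print(proj('side',r.apply([[.025,0,.12],[.025,0,.09],[-.028,.019,.08],[-.028,-.019,.08],[.028,-.019,.08]])+o))
print(proj('top',r.apply([[.025,0,.12]])+o))
ascii("side",350,300,95,100,2)
```

```text
[[421.9191 323.8965]
 [419.7236 336.0078]
 [382.286  336.5905]
 [389.6622 356.7842]
 [425.0919 349.5747]]
[[484.9087 206.0904]]
300 ...............................................................................................
302 ...............................................................................................
304 ...............................................................................................
306 ...............................................................................................
308 ...............................................................................................
310 .......................
[... 3772 characters left out ...]

386 ##########++###++.++..+..++#########################################+++++++++++##+.............
388 #######+++..............+.++####################################+++++++#####+++................
390 ####++......+.....++.......++#######################################++.........................
392 +............+.......+.....++############++++++#############+.+................................
394 .....................+.+...+.++++++++++++++#########++.........................................
396 +......................+..+.+++++++#######.....................................................
398 +++..............++++++++########+.............................................................
```

The bar lies across the pack with the knob at (422,323) against a predicted (421.9,323.9), so the lever is shut. The battery's corners are unchanged and the gripper is clear.

```bash
python3 -c "
from cell import arm
print(arm.hand_in())"
```

```text
the job is handed in; nothing more can be done
None
```

The tall battery is standing on the pocket floor with the lever shut against its stop and the gripper clear; I handed the job in at about 14 s, and no verdict came back.

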